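# Mount a fresh sharps bin in its bench bracket and drop the latch

## Robot

A 6-joint arm with a two-finger parallel gripper is mounted at the origin on the work surface. World frame = base frame: x ahead of the robot, y to its left, z up, the work surface at z = 0. Lengths are in mm, angles in degrees, forces in N, time in s.
With the tool pointing down it reaches from about 350 to 850 mm from the base axis. Payload 8.1 kg.
Tool frame: the origin (TCP) lies at the very end of the fingers, on their centre line; the grasp point (between the pads) lies 19 mm behind it; z points along the fingers, y is the direction in which the jaws open and shut (so a half turn about z gives the same grasp; the last joint's range is limited). The gripper opens to 85 mm and grips with 20 to 120 N. Pads are 22 mm wide; open, the fingers measure 114 mm over their backs; the gripper's body (76 mm by 85 mm) begins 54 mm behind the grasp point. The pads swing forward as they close: fully open they stand 13 mm farther back than shut.
Start: joints at [-71.528, 7.471, 85.268, -0, 87.261, -4.893], TCP at [237.974, -550.793, 204.192] pointing down, gripper open.
Joint ranges: [-169.43, 169.43], [-51.17, 129.36], [1.28, 143.12], [-76.62, 256.62], [0, 156.53], [-152.29, 152.29]. Speed limits (degrees/s): [136.94, 136.94, 159.86, 180, 180, 180].

## Interface

Orientations are given as [roll, pitch, yaw] about the fixed x, y, z axes, in that order (R = Rz(yaw) Ry(pitch) Rx(roll)).
In Python, from bench import r, eyes gives the robot as it stands. The module is installed in compiled form; this text tells all that it offers.
- The arm moves only by the tool play_rows, never from a script. Its argument "deltas" is a list of rows, each a list of 3 entries, a list of its own where there are three numbers: the shift along the tool's x, y, z in m, then the turn, a rotation vector about the tool's x, y, z in rad, then the closure, from 0 (fully open) to 1 (shut). A call has 1 to 8 rows; each row shifts and turns the pose as measured when the row begins, along the tool's axes as they then stand; what a row does not reach is not made up. A row lasts 1/8 s, in which the tool goes at most 62.5 mm and 10.7 degrees, less where a joint would pass 70% of its speed; a pose out of reach is approached as far as the arm can. A call with a gripper value outside its range is refused whole. The fingers move at their own pace and stop on an object; "force" is the grip in N (left out, the last holds). Time passes only in rows, so rows that do not move let the fingers close. It gives the time, the measured TCP pose, the force and the opening at its end, in the units of the state.
- r.sense(): the state, without advancing time (a new reading comes with each control period).
- eyes.snapshot(name): name is "scene" or "top" or "wrist"; returns the picture (480x640x3 uint8, red, green, blue); there is no depth.
- eyes.get_calibration(name): a dict with "mtx" (3x3 intrinsics, pixels), "R" (3x3) and "t" (3): a world point X has camera coordinates R X + t; the wrist camera has in their place "T_tool_cam" (4x4, takes a point from camera to tool coordinates, whose origin is the TCP and whose axes are the flange's). Camera axes: x right, y down, z forward; pixel columns grow to the right and rows downward; lengths in mm; the calibration is good to about 2 mm. A picture is of the moment at which its call begins: read the wrist's pose just before it. get_calibration takes no time and is no camera call.
- r.hand_in(): hands the job in, once; it reports no verdict.
The state is a dict: "time": time; "joint_pos": joint angles; "qd": joint speeds; "joint_efforts": joint torques, N m; "tool_pos": TCP position; "tcp_rot": TCP orientation; "ft_force": force on the tool from outside, world axes, zero at the start; "wrist_torque": the same for the moment, N m; "finger_gap": finger opening in mm.
Only numpy, scipy, OpenCV 4.12 (cv2) and the standard library are available. Lean on these libraries where they do the work, as an engineer would, in place of code of your own. Each camera call takes 0.05 s, during which the arm holds its last target. There are 200 camera calls.

## Task

Mount the empty red-lidded sharps bin: lift it by its handle and set it gently down, upright, into the blue steel bracket on the worktop, then swing the bracket's gate shut against it, lift the latch bar over the keeper's front horn and let it drop fully into the notch. The keeper has been shifted along its screw slots, so feel for the notch and do not force the bar against it; leave everything else on the worktop where it stands, and let go at the end.

Things in the scene. Friction and masses are not known exactly. Their poses are not given: they have to be found in the camera images.
- bin: Empty sharps bin, yellow: body 104 x 104 mm, foot 94 mm square and 12 mm high, red lid 112 x 112 mm from 139 to 153 mm height with a black slot, red carrying handle on top. 195 mm high in all, 0.15 to 0.31 kg. Origin: centre of its underside, z up; the handle's bar runs along its y.
- bin_handle (a point): Middle of the bin's handle bar, 186 mm above its underside. The bar is 14 mm wide (bin's x), 75 mm long (y) and 18 mm thick, with 24 mm of free room beneath and 61 mm between its legs. The bin can swing a little in a pinch grip: carry it smoothly.
- bracket: Blue steel bench bracket screwed to the worktop. Origin: worktop level, under the centre of its pocket; open front to its -x (the robot), +y left. The pocket is 116 mm square round the origin: back panel 116 mm high, side cheeks 66, front lip 22. The bin fits with about 6 mm to spare all round; the gate then pushes it against the back panel.
- pocket (a point): Centre of the top of the black rubber mat on the pocket's floor, 6 mm above the worktop, axes as the bracket: the bin's underside comes to rest here.
- gate_hinge (a point): Point on the gate's vertical hinge axis, 105 mm above the worktop, at (-85, +73) mm in the bracket's frame; axes as the bracket. The hinge post just behind it is 122 mm high.
- keeper_shelf (a point): Fixed point of the keeper's post, front right, at (-94, -103, 96) mm in the bracket's frame, axes as the bracket. The steel keeper is screwed here on slotted holes: its notch is centred up to 10 mm in front of or behind this point; that shift is not measured and must be felt. With the gate at 0 the bar's middle plane passes here. Over 15 N of bar on keeper is forcing it.
- gate (a joint): Gate, blue steel arm 124 mm long at 105 mm height. 0 = parallel to the bracket's front, positive = free end swung out to the bracket's -x. Stays where left (friction 0.03 N m). 73 mm from the hinge a sprung rubber pad (0.8 N/mm, 20 mm travel) meets the bin from about 0.1 rad on and pushes the gate open until latched. Latched it reads -0.055 to 0.065, as the keeper sits.
- latch (a joint): Angle of the latch bar on the gate: 0 = level, on its rest; positive = free end raised, up to 0.6. It falls by its weight (0.16 kg). The keeper meets it 151 mm from its pivot. It clears the front horn above 0.10 rad, the back horn above 0.13. Lying on the front horn it reads about 0.095, in the notch under 0.02.
- latch_bar: The latch bar with its black knob, steel, 6 mm thick, 14 mm high, ending 168 mm from its pivot. Origin on the pivot, on the gate's outer face: 25 mm from the hinge axis along the gate, 9 mm in front of its middle plane, 105 mm above the worktop. The bar runs along its own -y, x points towards the bin.
- knob (a point): Centre of the black grip knob in front of the latch bar: a cylinder, 26 mm diameter, 24 mm long, that turns freely on a pin normal to the bar. 93 mm from the pivot along the bar (118 mm from the gate's hinge axis), 26 mm in front of the bar's middle plane, 105 mm above the worktop with the bar down. Can be pinched from above, fingers closing along the bar.
- full_bin: Bystander: a full sharps bin of the same size with a yellow, closed lid. To be left alone.
- saline_a: Bystander: clear glass infusion bottle, 54 mm diameter, 125 mm high.
- saline_b: Bystander: clear glass infusion bottle, 54 mm diameter, 125 mm high.
- syrup: Bystander: brown glass bottle, 44 mm diameter, 100 mm high.
- glove_box: Bystander: white and blue carton of gloves, 240 x 124 x 75 mm.
- vial_rack: Bystander: white rack, 66 x 116 x 55 mm, of vials with purple caps.
- steel_tray: Bystander: empty steel tray, 90 x 200 x 22 mm.
- keeper_top (a point): Middle of the top of the keeper's front horn as nominally set (the shift is not in this point), 112 mm above the worktop, 10 mm in front of the notch's middle. Keeper, 12 mm wide (y), from front to back (x): front horn 12 mm thick with its top at 112 mm, notch 8 mm wide with its floor at 96 mm, back horn 14 mm thick with its top at 116 mm.

How it is judged (in metres and radians):
On the way, in this order (a step that is already met when the one before it is completed fails the run):
1. the bin stands upright on the floor of the bracket's pocket (horizontal distance between bin and pocket below 0.012 m and z of bin in the frame of pocket below 0.003 m and angle between bin's own z axis and vertical below 0.05 rad and value of joint gate above 0.3 rad), for 0.2 s.
2. the gate is swung to with the latch bar raised over the keeper's horn (value of joint gate below 0.12 rad and value of joint latch above 0.08 rad).
At the end, for the whole second after the job is handed in: The bin stands upright in the pocket (centre within 12 mm of the pocket's centre, underside within 3 mm of its floor, tilt under 0.05 rad) and at rest; the latch bar is down in the notch (latch below 0.03 rad, gate between -0.058 and 0.07 rad) and bears on the keeper, pushed by the sprung pad (value of joint latch below 0.03 rad and value of joint gate between -0.058 and 0.07 rad and contact force between latch_bar and bracket above 0.3 N and horizontal distance between bin and pocket below 0.012 m and z of bin in the frame of pocket below 0.003 m and angle between bin's own z axis and vertical below 0.05 rad and linear speed of bin below 0.02 m/s); the robot touches nothing.
It fails at once if the latch bar was forced against the keeper (more than 15 N) (contact force between latch_bar and bracket above 15 N).
It fails at once if the bin was dropped or slammed into the pocket (faster than 0.4 m/s within 50 mm of its floor) (horizontal distance between bin and pocket below 0.04 m and z of bin in the frame of pocket below 0.05 m and linear speed of bin above 0.4 m/s).
It fails at once if the bin was rammed into the bracket (more than 100 N between them) (contact force between bin and bracket above 100 N).
It fails at once if the bin was tipped (more than 0.4 rad) (angle between bin's own z axis and vertical above 0.4 rad).
It fails at once if a bystander was moved by more than 20 mm (distance of any of full_bin, saline_a, saline_b, syrup, glove_box, vial_rack, steel_tray from where it was at the start of the episode above 0.02 m).
It also fails if it takes over 72 s, if anything falls off the work surface, if the arm or the gripper's body presses on something with over 40 N, if the wrist force passes 120 N, or if a joint passes its speed limit or range.

## Working session

There is one attempt and no reset: what is moved stays moved. The work goes in short steps, Python scripts to look and compute and a tool call to move; the robot and the scene stay as the last step left them, time stands still between calls to the robot, and variables do not carry over. Pictures are saved under pics/ and viewed, about 8 in all and at most 12, crops included, and the job is handed in when it is done.

Besides the shell and the picture viewer there is one more tool, called after "Request:" by a JSON object that holds its "name" and its "arguments". play_rows: Moves the arm, as the interface text tells. Its arguments: {"type":"object","properties":{"deltas":{"type":"array"},"force":{"type":"number"}},"required":["deltas"]}

```bash
mkdir -p pics; python3 - <<'E'
from bench import r,eyes
import cv2,json
for n in("scene","top"):
    im=eyes.snapshot(n); cv2.imwrite(f"pics/{n}0.png",im[:,:,::-1])
for n in("scene","top","wrist"):
    print(n,eyes.get_calibration(n))
print(r.sense())
E
```

```text
scene {'mtx': array([[472.34125453,   0.        , 313.50197518],
       [  0.        , 472.34125453, 245.46009294],
       [  0.        ,   0.        ,   1.        ]]), 'R': array([[-0.4263287 ,  0.90428013, -0.02283168],
       [ 0.54979266,  0.23899492, -0.80038082],
       [-0.71831181, -0.35377801, -0.59905698]]), 't': array([ 310.02343209, -238.86651046, 1713.53666512])}
top {'mtx': array([[470.4705707 ,   0.        , 317.64252912],
       [  0.        , 470.4705707 , 236.5811479 ],
       [  0.        ,   0.        ,   1.        ]]), 'R': array([[ 0.0061613 , -0.99987298, -0.01469885],
       [-0.99275363, -0.00435204, -0.12008867],
       [ 0.12000944,  0.01533224, -0.99265435]]), 't': array([ -10.91597183,  642.42020025, 1236.48912928])}
wrist {'mtx': array([[358.17325946,   0.        , 317.27826079],
       [  0.        , 358.17325946, 238.5624884 ],
       [  0.        ,   0.        ,   1.        ]]), 'T_tool_cam': array([[ 4.68333433e-04, -9.55313356e-01, -2.95594607e-01,
         7.60257486e+01],
       [ 9.99999718e-01,  2.73849949e-04,  6.99338832e-04,
         5.217227
[... 154 characters left out ...]
        1.00000000e+00]])}
{'time': 0.1, 'joint_pos': array([-7.15282149e+01,  7.51138347e+00,  8.53227225e+01, -1.23975040e-03,
        8.72619942e+01, -4.89335594e+00]), 'qd': array([-0.07379913, -0.15080722, -0.13606922, -0.09642079, -0.01573608,
       -0.01068673]), 'joint_efforts': array([ 7.91398561e-04, -5.70952821e+01, -5.01940870e+01, -2.02782167e-04,
        8.16285261e-03, -2.91513015e-05]), 'tool_pos': array([ 237.79172539, -550.27908543,  203.24613232]), 'tcp_rot': array([-1.79904144e+02, -6.96375307e-03,  2.33651954e+01]), 'ft_force': array([ 0.38617209, -0.28320363, -0.08298897]), 'wrist_torque': array([ 0.02037921, -0.00431471, -0.02248213]), 'finger_gap': 85.18378353755438}
```

View pics/scene0.png

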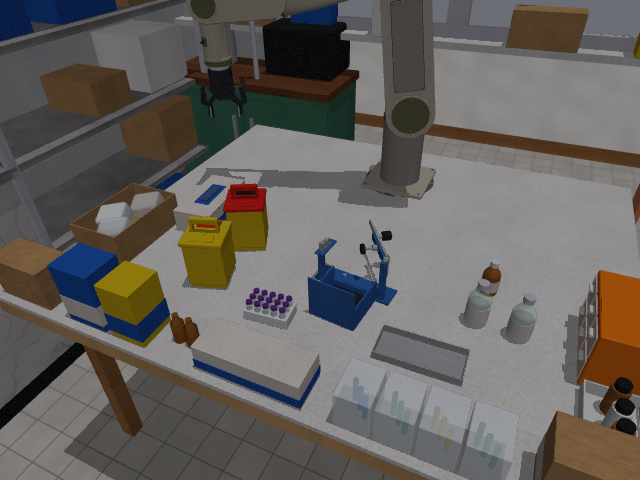

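View pics/top0.png

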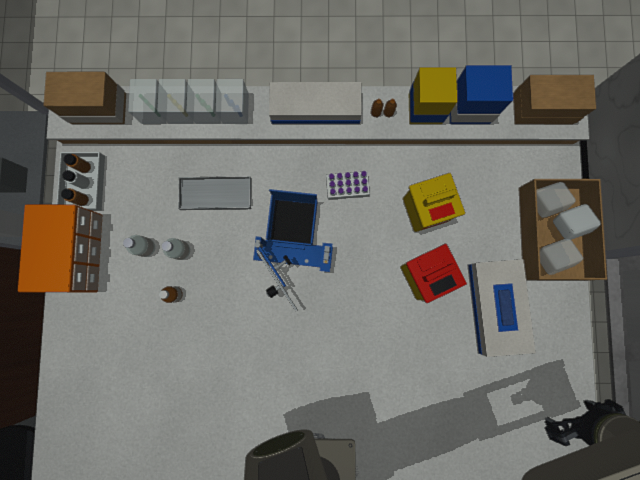

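The scene shows the red-lidded bin at about (433,272) in the top view and the bracket pocket at about (293,220), with the gate swung out towards (290,300). Next I'll enlarge the top view.

```bash
cat > h.py <<'E'
import numpy as np,cv2
from scipy.spatial.transform import Rotation as Ro
from bench import r,eyes
def tool():
    s=r.sense(); return Ro.from_euler('xyz',s['tcp_rot'],degrees=True).as_matrix(),s['tool_pos']
def cam(n,pose=None):
    c=eyes.get_calibration(n)
    if n!='wrist': return c['mtx'],c['R'],c['t']
    Rt,p=pose; T=c['T_tool_cam']; Rw=Rt@T[:3,:3]; pw=Rt@T[:3,3]+p
    return c['mtx'],Rw.T,-Rw.T@pw
def ray(C,uv,z):
    K,R,t=C; uv=np.atleast_2d(uv).astype(float)
    d=(R.T@np.linalg.inv(K)@np.c_[uv,np.ones(len(uv))].T).T; o=-R.T@t
    return (o+d*((z-o[2])/d[:,2])[:,None])
def proj(C,X):
    K,R,t=C; q=(K@(R@np.atleast_2d(X).T+np.c_[t])).T; return q[:,:2]/q[:,2:]
def tri(C1,u1,C2,u2):
    P=[c[0]@np.c_[c[1],c[2]] for c in (C1,C2)]
    X=cv2.triangulatePoints(P[0],P[1],np.float64(u1).reshape(2,1),np.float64(u2).reshape(2,1)); return (X[:3]/X[3]).ravel()
def move(dxyz_world):
    return tool()[0].T@np.array(dxyz_world)
E
python3 - <<'E'
from h import *
im=cv2.imread('pics/top0.png')
cv2.imwrite('pics/top_crop.png',cv2.resize(im[170:320,240:480],None,fx=3.3,fy=3.3,interpolation=cv2.INTER_CUBIC))
hsv=cv2.cvtColor(im,cv2.COLOR_BGR2HSV)
m=(((hsv[...,0]<6)|(hsv[...,0]>174))&(hsv[...,1]>150)&(hsv[...,2]>60)).astype('uint8')
m=cv2.morphologyEx(m,cv2.MORPH_CLOSE,np.ones((15,15)))
for c in cv2.findContours(m,0,2)[0]:
    if cv2.contourArea(c)>800:
        b=cv2.boxPoints(cv2.minAreaRect(c)); print(b, ray(cam('top'),b,153), ray(cam('top'),b,153).mean(0))
E
```

```text
[[405.40002 262.80002]
 [445.80005 242.6    ]
 [466.20007 283.4    ]
 [425.80005 303.6    ]] [[ 565.08415496 -224.03496779  153.        ]
 [ 615.15598693 -323.62587857  153.        ]
 [ 515.86514524 -370.27088313  153.        ]
 [ 466.72112484 -271.5870659   153.        ]] [ 540.70660299 -297.37969885  153.        ]
```

View pics/top_crop.png

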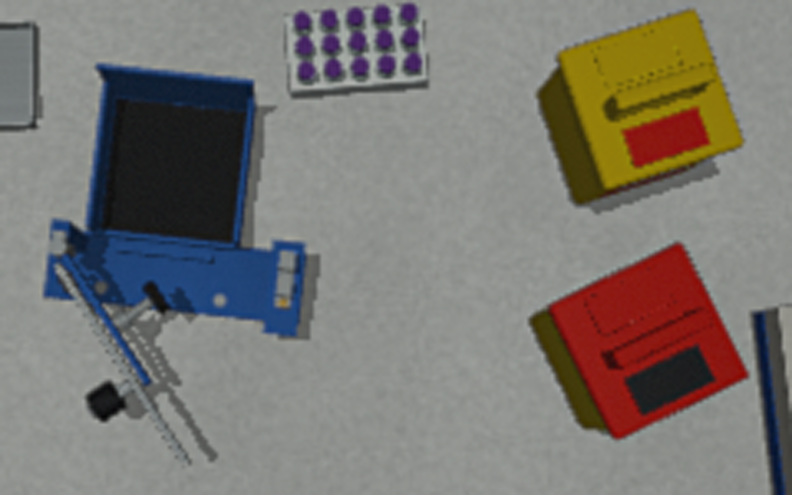

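The crop shows the mat's corners at about (117,98), (245,108), (238,242) and (105,232). The gate runs from the hinge at (62,262) to (148,382), with the knob at (105,402). The red lid's handle bar runs from (605,360) to (705,310). Next I'll compute the bracket pose and the approach to the bin.

```bash
python3 - <<'E'
from h import *
im=cv2.imread('pics/top0.png');C=cam('top')
f=lambda p:np.array(p)/3.3+[240,170]
m=np.zeros(im.shape[:2],'uint8'); m[195:248,265:322]=(im[195:248,265:322].max(2)<45)*1
c=max(cv2.findContours(m,0,2)[0],key=cv2.contourArea); b=cv2.boxPoints(cv2.minAreaRect(c)); print('mat',b.tolist()); X=ray(C,b,6); print(X,X.mean(0))
q=ray(C,f([[117,98],[245,108],[238,242],[105,232]]),6);print(q,q.mean(0))
print('backtop',ray(C,f([[98,65],[253,82]]),116))
print('hinge',ray(C,f([62,262]),112),'gate end',ray(C,f([148,382]),115),'bar end',ray(C,f([188,463]),112),'knob top',ray(C,f([103,401]),112),'keeper',ray(C,f([286,272]),112))
R,p=tool(); t=np.array([541,-297,260]); print(R.T@(t-p))
E
```

```text
mat [[268.80487060546875, 238.75607299804688], [273.231689453125, 198.91461181640625], [314.06097412109375, 203.45120239257812], [309.6341552734375, 243.29266357421875]]
[[639.72186189 128.86498766   6.        ]
 [752.5311576  118.50220423   6.        ]
 [739.95578412   3.59951434   6.        ]
 [627.54953959  15.09637552   6.        ]] [689.9395858   66.51577044   6.        ]
[[750.31458626 112.20599467   6.        ]
 [742.02037225   3.10504829   6.        ]
 [627.46776404   8.18930101   6.        ]
 [635.42768095 120.38879815   6.        ]] [688.80760087  60.97228553   6.        ]
backtop [[754.39779067 115.72459628 116.        ]
 [741.23602572  -5.54451148 116.        ]]
hinge [[600.03701014 141.20541257 112.        ]] gate end [[508.16947494  73.09503194 115.        ]] bar end [[447.18310294  42.031828   112.        ]] knob top [[493.57403936 107.55717124 112.        ]] keeper [[593.13148423 -31.85250169 112.        ]]
[ 378.7988235  -112.35435968  -56.51993968]
```

Request:
{"name": "play_rows", "arguments": {"deltas": [[[0.047,-0.014,-0.016],[0,0,0],0],[[0.047,-0.014,-0.016],[0,0,0],0],[[0.047,-0.014,-0.016],[0,0,0],0],[[0.047,-0.014,-0.016],[0,0,0],0],[[0.047,-0.014,-0.016],[0,0,0],0],[[0.047,-0.014,-0.016],[0,0,0],0],[[0.047,-0.014,-0.016],[0,0,0],0],[[0.047,-0.014,-0.016],[0,0,0],0]]}}

```text
time: 1.1
tool_pos: [543.6, -292.0, 328.7]
tcp_rot: [-179.3, 0.2, 22.9]
ft_force: [0.2, 0.3, 0.2]
finger_gap: 85.3
```

Request:
{"name": "play_rows", "arguments": {"deltas": [[[0,0,0],[0,0,-0.18],0],[[0,0,0],[0,0,-0.18],0],[[0,0,0],[0,0,-0.18],0],[[0,0,0],[0,0,-0.18],0],[[0,0,0],[0,0,-0.18],0],[[0,0,0],[0,0,-0.18],0],[[0,0,0],[0,0,-0.18],0],[[0,0,0],[0,0,-0.18],0]]}}

```text
time: 2.1
tool_pos: [546.2, -287.0, 325.0]
tcp_rot: [-179.6, -1.0, 108.4]
ft_force: [-0.1, -0.1, 0.7]
finger_gap: 85.8
```

Request:
{"name": "play_rows", "arguments": {"deltas": [[[0,0,0],[0,0,-0.12],0],[[0,0,0],[0,0,-0.05],0],[[0,0,0],[0,0,0],0]]}}

```text
time: 2.48
tool_pos: [545.6, -286.6, 323.0]
tcp_rot: [-179.7, -1.2, 118.6]
ft_force: [-0.0, 0.1, -0.8]
finger_gap: 85.6
```

```bash
python3 - <<'E'
from h import *
s=r.sense(); print(s['tool_pos'],s['tcp_rot'],s['joint_pos'].round(1),s['ft_force'],s['time'])
P=tool(); im=eyes.snapshot('wrist')[:,:,::-1].copy(); cv2.imwrite('pics/w1.png',im); np.savez('w1.npz',R=P[0],p=P[1])
C=cam('wrist',P); print(proj(C,[[541,-297,153],[541,-297,195]]))
E
```

```text
[ 545.6095062  -286.62374073  322.96227107] [-179.67949145   -1.22734521  118.60784583] [-32.7  10.4  69.8   0.3 101.  -61.2] [-0.02314487  0.07894899 -0.77174177] 2.475
[[308.42239546 219.62204398]
 [306.99838597 230.5629123 ]]
```

View pics/w1.png

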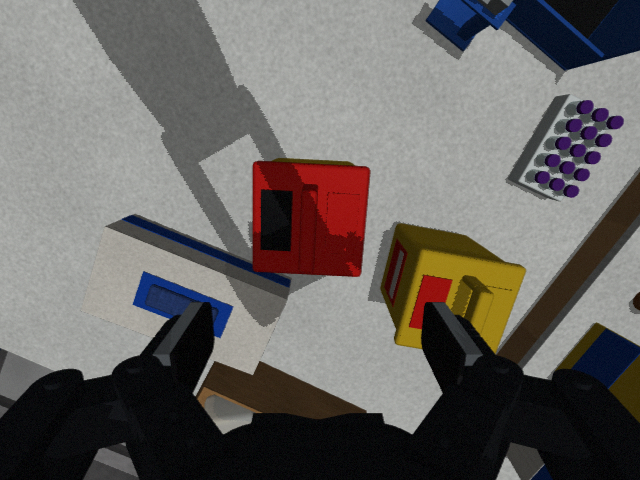

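The wrist view shows the red lid with corners at about (253,162), (369,168), (360,276) and (253,270). Its centre agrees with the estimate to about 1 px. The handle bar runs from about (311,185) to (308,270), nearly along the tool's x.

```bash
python3 - <<'E'
from h import *
d=np.load('w1.npz');P=(d['R'],d['p']);C=cam('wrist',P)
L=ray(C,[[253,162],[369,168],[360,276],[253,270]],153);print(L,L.mean(0))
e=(L[1]-L[0])+(L[2]-L[3]);g=(L[0]-L[3])+(L[1]-L[2]);print(np.degrees([np.arctan2(e[1],e[0]),np.arctan2(g[1],g[0])]))
H=ray(C,[[311,185],[308,270]],195);print(H,H.mean(0)); h=H[0]-H[1];print(np.degrees(np.arctan2(h[1],h[0])))
t=np.array([*((H.mean(0)+L.mean(0))/2)[:2],225]);print(P[0].T@(t-P[1]))
E
```

```text
[[ 469.44767864 -273.27507458  153.        ]
 [ 567.32923065 -226.0497332   153.        ]
 [ 615.09834082 -323.65428068  153.        ]
 [ 516.3987555  -370.37486637  153.        ]] [ 542.0685014  -298.33848871  153.        ]
[ 25.54308839 115.94209492]
[[ 525.38643351 -260.80641655  195.        ]
 [ 558.95038485 -328.60393964  195.        ]] [ 542.16840918 -294.70517809  195.        ]
116.33824548755992
[-9.11485085 -7.25703409 97.83159601]
```

```bash
cat >> h.py <<'E'
def plan(x,y,z,yaw):
    R,p=tool(); d=R.T@(np.array([x,y,z])-p); w=Ro.from_matrix(R.T@Ro.from_euler('xyz',[180,0,yaw],degrees=True).as_matrix()).as_rotvec()
    s=r.sense(); print('t',round(s['time'],2),'pos',s['tool_pos'].round(1),'rpy',s['tcp_rot'].round(2),'F',s['ft_force'].round(2),'gap',round(s['finger_gap'],1)); print('d mm',d.round(1),'rot',w.round(3))
E
python3 - <<'E'
from h import *
plan(542,-297,225,116)
E
```

```text
t 2.52 pos [ 545.6 -286.6  322.9] rpy [-179.68   -1.23  118.57] F [0.46 0.23 0.07] gap 85.5
d mm [-9.5 -7.6 97.8] rot [-0.006 -0.021  0.045]
```

Request:
{"name": "play_rows", "arguments": {"deltas": [[[-0.009,-0.007,0.012],[-0.006,-0.021,0.045],0.4],[[0,0,0.03],[0,0,0],0.4],[[0,0,0.03],[0,0,0],0.4],[[0,0,0.026],[0,0,0],0.4],[[0,0,0],[0,0,0],0.4]]}}

```text
time: 3.15
tool_pos: [543.4, -297.9, 221.9]
tcp_rot: [180.0, 0.0, 115.5]
ft_force: [-0.1, 0.1, -0.0]
finger_gap: 51.2
```

```bash
python3 - <<'E'
from h import *
plan(542,-297,166,116)
E
```

```text
t 3.15 pos [ 543.4 -297.9  221.9] rpy [1.8000e+02 1.0000e-02 1.1551e+02] F [-0.1   0.08 -0.01] gap 51.2
d mm [ 1.5 -0.9 55.9] rot [ 0.     0.    -0.009]
```

Request:
{"name": "play_rows", "arguments": {"deltas": [[[0.001,-0.001,0.02],[0,0,-0.009],0.4],[[0,0,0.02],[0,0,0],0.4],[[0,0,0.015],[0,0,0],0.4],[[0,0,0],[0,0,0],1],[[0,0,0],[0,0,0],1],[[0,0,0],[0,0,0],1],[[0,0,0],[0,0,0],1],[[0,0,0],[0,0,0],1]], "force": 60}}

```text
time: 4.15
tool_pos: [543.5, -298.4, 166.8]
tcp_rot: [179.9, 0.2, 116.0]
ft_force: [0.1, -0.5, -3.2]
finger_gap: 10.8
```

Request:
{"name": "play_rows", "arguments": {"deltas": [[[0,0,-0.004],[0,0,0],1],[[0,0,-0.01],[0,0,0],1],[[0,0,-0.018],[0,0,0],1],[[0,0,-0.025],[0,0,0],1],[[0,0,-0.03],[0,0,0],1],[[0,0,-0.03],[0,0,0],1],[[0,0,-0.03],[0,0,0],1],[[0,0,-0.03],[0,0,0],1]]}}

```text
time: 5.15
tool_pos: [542.1, -297.4, 355.4]
tcp_rot: [179.8, 0.3, 116.0]
ft_force: [-0.4, -0.3, -2.0]
finger_gap: 10.5
```

```bash
python3 - <<'E'
from h import *
plan(689,62,345,84.2)
cv2.imwrite('pics/w2.png',cv2.resize(eyes.snapshot('wrist')[:,:,::-1],(480,360)))
cv2.imwrite('pics/s2.png',eyes.snapshot('scene')[:,:,::-1])
E
```

```text
t 5.15 pos [ 542.1 -297.4  355.4] rpy [179.82   0.31 116.  ] F [-0.38 -0.27 -1.99] gap 10.5
d mm [258.7 289.6   9.9] rot [0.005 0.004 0.555]
```

View pics/w2.png

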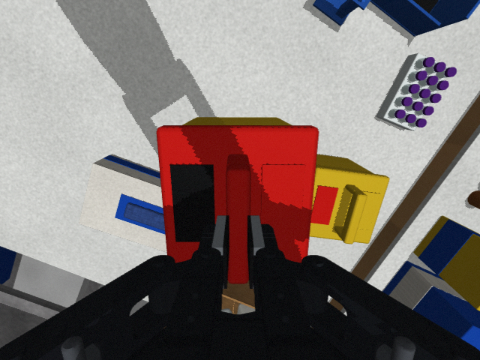

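The bin hangs straight in the grip, with the lid at about (237,200) in the half-size picture. I'll raise it, move part way and look at the bracket from nearer.

Request:
{"name": "play_rows", "arguments": {"deltas": [[[0,0,-0.022],[0,0,0],1],[[0.004,0.008,-0.02],[0,0,0],1],[[0.012,0.022,0],[0,0,0],1],[[0.018,0.033,0],[0,0,0],1],[[0.02,0.037,0],[0,0,0],1],[[0.02,0.037,0],[0,0,0],1],[[0.017,0.03,0],[0,0,0],1],[[0.01,0.02,0],[0,0,0],1]]}}

```text
time: 6.25
tool_pos: [668.7, -122.0, 398.5]
tcp_rot: [179.8, 0.6, 115.7]
ft_force: [-0.5, -0.1, -2.2]
finger_gap: 10.8
```

Request:
{"name": "play_rows", "arguments": {"deltas": [[[0.005,0.01,0],[0,0,0.06],1],[[0,0,0],[0,0,0.1],1],[[0,0,0],[0,0,0.1],1],[[0,0,0],[0,0,0.1],1],[[0,0,0],[0,0,0.1],1],[[0,0,0],[0,0,0.06],1],[[0,0,0],[0,0,0.03],1],[[0,0,0],[0,0,0],1]]}}

```text
time: 7.25
tool_pos: [675.7, -109.3, 390.6]
tcp_rot: [-179.9, 0.3, 83.5]
ft_force: [-0.1, 0.7, -2.2]
finger_gap: 10.7
```

```bash
python3 - <<'E'
from h import *
plan(689,62,395,84.2)
P=tool(); np.savez('w3.npz',R=P[0],p=P[1]);im=eyes.snapshot('wrist')[:,:,::-1]
cv2.imwrite('pics/w3.png',im);cv2.imwrite('pics/w3c.png',cv2.resize(im,(800,600)))
E
```

```text
t 7.25 pos [ 675.7 -109.3  390.6] rpy [-179.95    0.25   83.49] F [-0.13  0.68 -2.17] gap 10.7
d mm [171.7  -6.3  -5.2] rot [-0.001  0.004 -0.012]
```

View pics/w3c.png

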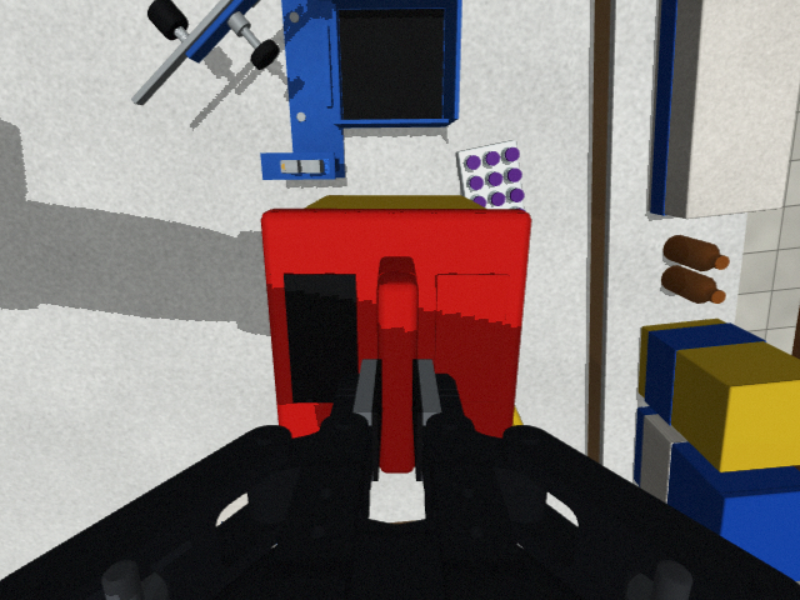

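The wrist view (800x600 scale) shows the mat from about (338,10) to (445,120). The keeper's two horns are at about (290,166) and (311,167) with the notch at about (300,166), and the right cheek's top is at row ~123. The knob is at about (167,18). Next I'll turn these into positions.

```bash
python3 - <<'E'
from h import *
d=np.load('w3.npz');C=cam('wrist',(d['R'],d['p']));im=cv2.imread('pics/w3.png')
# mat columns at several rows
g=im.max(2).astype(int)
for y in (20,40,60,80):
    row=g[y,255:375]; dk=np.where(row<40)[0]+255; print(y,dk.min(),dk.max(), ray(C,[[dk.min()-.5,y],[dk.max()+.5,y]],6)[:,:2].round(1).tolist())
sub=im[118:146,205:280]; cv2.imwrite('pics/keep.png',cv2.resize(sub,None,fx=10,fy=10,interpolation=cv2.INTER_NEAREST))
print(g[133,215:275]);print(im[133,215:275,0]-im[133,215:275,2].astype(int))
b=[g[118:148,232],g[118:148,249]];print(b)
print([im[85:110,c].tolist() for c in (310,)])
E
```

```text
20 272 353 [[638.4, 110.0], [749.2, 97.4]]
40 273 353 [[636.1, 85.8], [747.2, 73.2]]
60 274 353 [[633.8, 60.9], [745.1, 48.2]]
80 274 352 [[629.9, 35.4], [741.6, 22.7]]
[162 162 162 163 164 164 164 162 164 153 189 192 189 173 178 178 178 177
 175 176 176 177 163  74  53  69 125 177 176 177 173 174 176 179 181 178
 177 174 174 171 154  50  54  58 106 190 215 206 175 159 161 162 146  49
  52  52  64  89  87  84]
[ 126  126  128  125  126  128  129  129  122   50 -103 -128  -89    8
    7    8    7    8    5    8   10    8    6    3    3    1    6    6
    7    9    9   10    6    7    7    9    7    7    8    8    7    0
    3   13   73  147  165  159  137  126  127  127  115   35   38   42
   50   69   65   66]
[array([199, 196, 198, 202, 175, 172, 173, 168, 167, 166, 173, 173, 174,
       176, 176, 177, 172, 173, 166, 171, 130, 147, 163, 162, 163, 156,
       129, 133, 130, 134]), array([157, 163, 159, 160, 170, 167, 168, 165, 163, 159, 179, 182, 180,
       180, 180, 181, 180, 180, 182, 179, 140,  97,  90, 114, 160, 149,
       127, 131, 135, 134])]
[[[21, 22, 21], [20, 20, 20], [23, 19, 21], [25, 24, 19], [23, 24, 23], [23, 21, 19], [22, 23, 24], [24, 21, 23], [22, 21, 18], [23, 22, 21], [94, 54, 31], [170, 88, 38], [173, 87, 35], [146, 71, 32], [60, 29, 15], [49, 25, 7], [60, 28, 13], [131, 133, 130], [132, 135, 135], [134, 137, 135], [134, 138, 137], [134, 136, 137], [133, 135, 137], [132, 135, 135], [206, 208, 206]]]
```

View pics/keep.png

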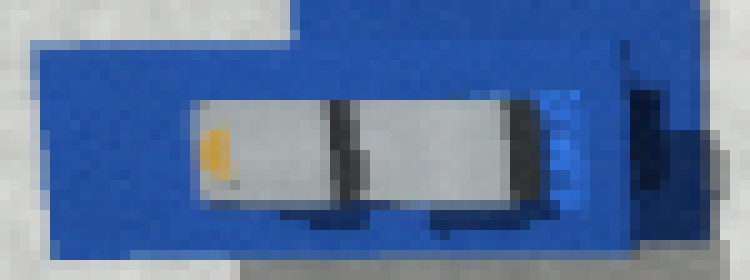

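The keeper crop shows the front horn from about column 225 to 238, a dark notch gap at about 238–240.5, and the back horn from about 241 to 255.5. An orange mark sits on the front edge.

```bash
python3 - <<'E'
from h import *
d=np.load('w3.npz');C=cam('wrist',(d['R'],d['p']))
K,R,t=C; print('cam',-R.T@t)
B=Ro.from_euler('z',-6.1,degrees=True).as_matrix()
o=np.array([689.2,52,0])
f=lambda uv,z:((ray(C,uv,z)-o)@B).round(1)
print('cheek in/out',f([[310,94.7],[310,98.7]],66),'mat mid',f([[313.5,60]],6))
print('front horn cols',f([[224.7,133],[238,133]],112),'back',f([[241,133],[255.8,133]],116),'wide',f([[232,127.6],[232,138.1]],112))
print('knob',f([[133.6,14]],118))
E
```

```text
cam [685.05174455 -33.43211987 559.82304048]
cheek in/out [[ -4.4 -47.3  66. ]
 [ -4.4 -52.1  66. ]] mat mid [[-0.   2.6  6. ]]
front horn cols [[-106.4  -92.9  112. ]
 [ -90.4  -93.   112. ]] back [[-86.  -92.9 116. ]
 [-68.4 -93.1 116. ]] wide [[-97.1 -86.8 112. ]
 [-98.1 -98.8 112. ]]
knob [[-192.9   31.1  118. ]]
```

Request:
{"name": "play_rows", "arguments": {"deltas": [[[0.008,0,0],[0,0,0],1],[[0.018,-0.001,0],[0,0,0],1],[[0.027,-0.001,0],[0,0,0],1],[[0.03,-0.001,0],[0,0,0],1],[[0.03,-0.001,0],[0,0,0],1],[[0.027,-0.001,0.0],[0,0,0],1],[[0.018,0,0.01],[0,0,-0.007],1],[[0.01,0,0.01],[0,0,0],1]]}}

```text
time: 8.3
tool_pos: [689.6, 70.7, 369.9]
tcp_rot: [179.9, 0.1, 84.3]
ft_force: [-0.8, 0.2, -2.6]
finger_gap: 10.6
```

Request:
{"name": "play_rows", "arguments": {"deltas": [[[0,0,0.01],[0,0,0],1],[[0,0,0.02],[0,0,0],1],[[0,0,0.02],[0,0,0],1],[[0,0,0.01],[0,0,0],1],[[0,0,0.0],[0,0,0],1]]}}

```text
time: 8.93
tool_pos: [688.4, 67.4, 303.3]
tcp_rot: [-179.8, 0.3, 84.1]
ft_force: [-0.8, -0.4, -2.3]
finger_gap: 10.5
```

```bash
python3 - <<'E'
from h import *
plan(689.8,60,300,83.9)
E
```

```text
t 8.93 pos [688.4  67.4 303.3] rpy [-179.79    0.26   84.1 ] F [-0.8  -0.35 -2.29] gap 10.5
d mm [-7.2  2.2  3.3] rot [-0.004  0.005  0.003]
```

Request:
{"name": "play_rows", "arguments": {"deltas": [[[-0.004,0.001,0],[-0.004,0.005,0],1],[[-0.003,0.001,0],[0,0,0],1],[[0,0,0.012],[0,0,0],1],[[0,0,0.012],[0,0,0],1],[[0,0,0.005],[0,0,0],1],[[0,0,0],[0,0,0],1]]}}

```text
time: 9.68
tool_pos: [690.5, 59.1, 274.2]
tcp_rot: [179.8, -0.1, 84.1]
ft_force: [-0.2, -0.2, -2.6]
finger_gap: 11.0
```

```bash
python3 - <<'E'
from h import *
plan(689.8,60,173,83.9)
a=eyes.snapshot('scene')[:,:,::-1][190:340,280:430]; b=eyes.snapshot('top')[:,:,::-1][150:300,220:370]
cv2.imwrite('pics/p4.png',cv2.resize(np.hstack([a,b]),None,fx=2.6,fy=2.6,interpolation=cv2.INTER_CUBIC))
E
```

```text
t 9.68 pos [690.5  59.1 274.2] rpy [ 1.798e+02 -5.000e-02  8.406e+01] F [-0.15 -0.22 -2.6 ] gap 11.0
d mm [  0.7  -1.2 101.2] rot [ 0.004 -0.001  0.003]
```

View pics/p4.png

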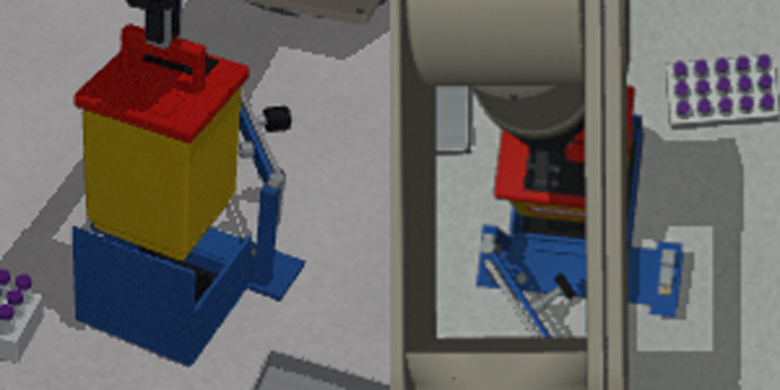

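The bin hangs over the pocket behind the front lip, clear of the back panel, and hangs straight. I'll lower it.

Request:
{"name": "play_rows", "arguments": {"deltas": [[[0,-0.001,0.012],[0.003,0,0.003],1],[[0,0,0.012],[0,0,0],1],[[0,0,0.012],[0,0,0],1],[[0,0,0.012],[0,0,0],1],[[0,0,0.008],[0,0,0],1],[[0,0,0],[0,0,0],1]]}}

```text
time: 10.52
tool_pos: [689.5, 59.4, 214.3]
tcp_rot: [180.0, -0.1, 83.9]
ft_force: [0.4, 0.2, -2.4]
finger_gap: 10.5
```

Request:
{"name": "play_rows", "arguments": {"deltas": [[[0,0,0.008],[0,0,0],1],[[0,0,0.008],[0,0,0],1],[[0,0,0.008],[0,0,0],1],[[0,0,0.005],[0,0,0],1],[[0,0,0],[0,0,0],1]]}}

```text
time: 11.15
tool_pos: [690.0, 59.4, 184.1]
tcp_rot: [179.9, -0.1, 83.9]
ft_force: [-0.5, 0.3, -2.9]
finger_gap: 10.9
```

Request:
{"name": "play_rows", "arguments": {"deltas": [[[0,0,0.004],[0,0,0],1],[[0,0,0.004],[0,0,0],1],[[0,0,0.002],[0,0,0],1],[[0,0,0],[0,0,0],1]]}}

```text
time: 11.65
tool_pos: [690.4, 59.5, 174.1]
tcp_rot: [179.9, -0.1, 83.9]
ft_force: [-0.4, 0.6, -1.6]
finger_gap: 10.7
```

Request:
{"name": "play_rows", "arguments": {"deltas": [[[0,0,0.001],[0,0,0],1],[[0,0,0.0005],[0,0,0],1]]}}

```text
time: 11.9
tool_pos: [690.6, 59.4, 172.9]
tcp_rot: [179.8, -0.1, 83.9]
ft_force: [0.0, 0.2, -1.9]
finger_gap: 10.7
```

Request:
{"name": "play_rows", "arguments": {"deltas": [[[0,0,0.001],[0,0,0],1],[[0,0,0.001],[0,0,0],1]]}}

```text
time: 12.15
tool_pos: [691.1, 59.8, 172.1]
tcp_rot: [179.7, -0.1, 83.9]
ft_force: [-1.8, 1.2, 5.1]
finger_gap: 11.0
```

Request:
{"name": "play_rows", "arguments": {"deltas": [[[0,0,0],[0,0,0],0.7],[[0,0,0],[0,0,0],0.4],[[0,0,0],[0,0,0],0.4],[[0,0,0],[0,0,0],0.4],[[0,0,-0.02],[0,0,0],0.4],[[0,0,-0.04],[0,0,0],0.4],[[0,0,-0.05],[0,0,0],0.4],[[0,0,-0.05],[0,0,0],0.4]]}}

```text
time: 13.15
tool_pos: [688.1, 59.2, 335.0]
tcp_rot: [-179.9, -0.0, 83.9]
ft_force: [1.0, 0.2, 0.3]
finger_gap: 51.4
```

```bash
python3 - <<'E'
from h import *
plan(500,100,250,0)
P=tool();np.savez('w5.npz',R=P[0],p=P[1]);im=eyes.snapshot('wrist')[:,:,::-1];cv2.imwrite('pics/w5.png',im)
E
```

```text
t 13.15 pos [688.1  59.2 335. ] rpy [-1.7987e+02 -4.0000e-02  8.3880e+01] F [0.98 0.2  0.26] gap 51.4
d mm [  20.4 -191.2   85.4] rot [-2.000e-03  1.000e-03  1.464e+00]
```

View pics/w5.png

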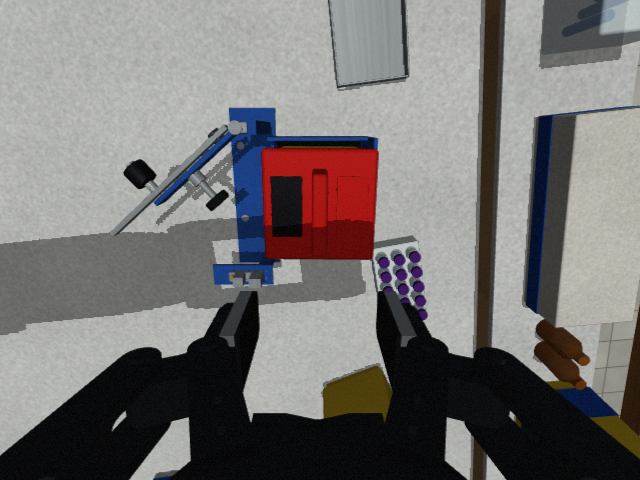

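The bin stands in the pocket with its lid squarely at (320,205). The knob is at about (139,174), the bar's free end at about (114,234) and the hinge at about (236,128). Next I'll get the gate angle.

```bash
cat >> h.py <<'E'
O=np.array([690,62,0.]);Bw=Ro.from_euler('z',-6.1,degrees=True).as_matrix()
def w(x,y,z): return O+Bw@np.array([x,y,z])
def b(X): return (np.asarray(X)-O)@Bw
def knob(th,la=0):   # world knob centre and bar direction yaw
    s=25+93*np.cos(la); u=np.array([-np.sin(th),-np.cos(th)]); n=np.array([-np.cos(th),np.sin(th)])
    q=np.array([-85,73])+s*u+35*n; return w(q[0],q[1],105+93*np.sin(la)), u
E
python3 - <<'E'
from h import *
d=np.load('w5.npz');C=cam('wrist',(d['R'],d['p']))
L=b(ray(C,[[263,149],[377,150],[374,259],[264,259]],159));print('lid',L,L.mean(0))
e=b(ray(C,[[114,234],[236,128]],112));k=b(ray(C,[[139,174]],107));print(e,k)
from scipy.optimize import brentq
for nm,q,rd,off in(('end',e[0],193,9),('knob',k[0],118,35)):
    v=q[:2]-[-85,73]; print(nm,np.hypot(*v),np.hypot(rd,off), np.arctan2(-v[0],-v[1])-np.arctan2(off,rd))
for th in(.7,.75,.8,.85,.9): print(th,knob(th)[0],proj(C,[knob(th)[0]]), proj(C,[w(-85-193*np.sin(th)-9*np.cos(th),73-193*np.cos(th)+9*np.sin(th),112)]))
E
```

```text
lid [[-52.20973912  53.61939706 159.        ]
 [ 54.71561175  52.72828938 159.        ]
 [ 57.00912665 -56.2197118  159.        ]
 [-56.09461939 -56.30559602 159.        ]] [  0.85509497  -1.54440535 159.        ]
[[-233.96312622  -43.49061193  112.        ]
 [ -86.55921628   72.40747473  112.        ]] [[-197.79913179   23.97251399  107.        ]]
end 189.10334645912133 193.2097306038182 0.8605233710884169
knob 122.99324581544671 123.08127396155761 0.8724414500150204
0.7 [503.83889789  87.2212819  105.        ] [[151.20950588 190.56660335]] [[132.86205201 254.85984079]]
0.75 [501.15690207  92.75946833 105.        ] [[147.66074862 185.91866317]] [[126.01216519 249.38404143]]
0.8 [498.75505201  98.4247774  105.        ] [[144.30242096 181.09437069]] [[119.34788775 243.57768323]]
0.85 [496.63935108 104.20304878 105.        ] [[141.14411283 176.10212409]] [[112.88406644 237.44623811]]
0.9 [494.81508742 110.07983979 105.        ] [[138.19526094 170.95087206]] [[106.63580061 230.99581456]]
```

Request:
{"name": "play_rows", "arguments": {"deltas": [[[0.004,-0.033,0],[0,0,0],0.4],[[0.004,-0.033,0],[0,0,0],0.4],[[0.004,-0.033,0],[0,0,0],0.4],[[0.004,-0.033,0],[0,0,0],0.4],[[0.005,-0.033,0],[0,0,0],0.4],[[0.005,-0.031,0],[0,0,0],0.4]]}}

```text
time: 13.95
tool_pos: [495.5, 106.5, 353.8]
tcp_rot: [178.5, -0.3, 83.8]
ft_force: [-0.5, -1.0, 0.1]
finger_gap: 51.6
```

Request:
{"name": "play_rows", "arguments": {"deltas": [[[0,0,0.03],[0,0,-0.14],0.4],[[0,0,0.03],[0,0,-0.14],0.4],[[0,0,0.03],[0,0,-0.14],0.4],[[0,0,0.03],[0,0,-0.14],0.4],[[0,0,0.02],[0,0,-0.14],0.4],[[0,0,0],[0,0,0],0.4]]}}

```text
time: 14.7
tool_pos: [501.1, 108.2, 222.1]
tcp_rot: [177.8, 1.2, 125.2]
ft_force: [-0.3, -0.3, 1.1]
finger_gap: 51.5
```

```bash
python3 - <<'E'
from h import *
plan(*knob(.87)[0][:2],170,124.1)
P=tool();C=cam('wrist',P);np.savez('w6.npz',R=P[0],p=P[1]);im=eyes.snapshot('wrist')[:,:,::-1];cv2.imwrite('pics/w6.png',im)
print(proj(C,[knob(.87)[0]]))
E
```

```text
t 14.7 pos [501.1 108.2 222.1] rpy [177.83   1.25 125.15] F [-0.35 -0.26  1.13] gap 51.5
d mm [ 2.8 -7.1 51.8] rot [0.038 0.021 0.019]
[[304.94043295 218.00504571]]
```

View pics/w6.png

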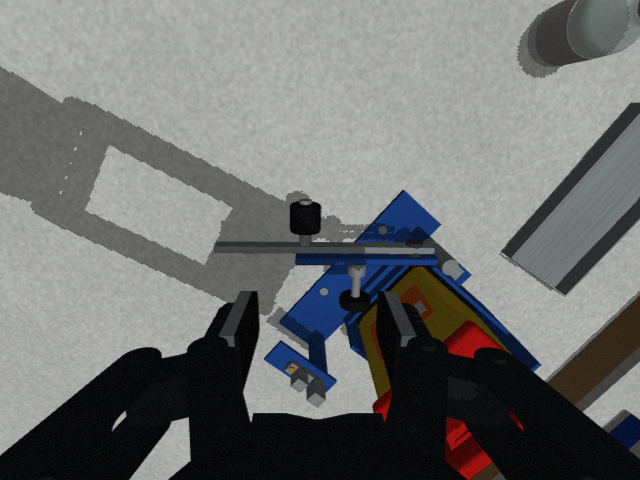

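The knob is at (305,218), which agrees with the prediction, and the bar lies level in the picture, along the jaw direction. I'll correct and descend.

Request:
{"name": "play_rows", "arguments": {"deltas": [[[0.003,-0.007,0.02],[0.038,0.021,0.019],0.4],[[0,0,0.03],[0,0,0],0.4],[[0,0,0],[0,0,0],0.4]]}}

```text
time: 15.12
tool_pos: [496.4, 106.7, 174.5]
tcp_rot: [179.9, 0.1, 123.4]
ft_force: [-0.7, 0.1, -0.3]
finger_gap: 51.3
```

```bash
python3 - <<'E'
from h import *
plan(*knob(.87)[0][:2],88,124.1)
E
```

```text
t 15.12 pos [496.4 106.7 174.5] rpy [1.7987e+02 7.0000e-02 1.2343e+02] F [-0.66  0.12 -0.34] gap 51.3
d mm [ 0.3 -0.8 86.5] rot [ 0.002  0.001 -0.012]
```

Request:
{"name": "play_rows", "arguments": {"deltas": [[[0,-0.001,0.025],[0,0,-0.01],0.4],[[0,0,0.025],[0,0,0],0.4],[[0,0,0.02],[0,0,0],0.4],[[0,0,0.012],[0,0,0],0.4],[[0,0,0],[0,0,0],0.4]]}}

```text
time: 15.75
tool_pos: [499.5, 106.4, 96.7]
tcp_rot: [179.7, 0.2, 123.6]
ft_force: [-0.7, 0.1, 0.3]
finger_gap: 51.1
```

Request:
{"name": "play_rows", "arguments": {"deltas": [[[0,0,0],[0,0,0],0.8],[[0,0,0],[0,0,0],0.8],[[0,0,0],[0,0,0],0.8],[[0,0,0],[0,0,0],0.8]], "force": 30}}

```text
time: 16.25
tool_pos: [501.7, 106.6, 100.1]
tcp_rot: [179.4, 0.3, 123.6]
ft_force: [-0.5, -0.3, 0.5]
finger_gap: 17.3
```

The gap equals the commanded value, so the knob wasn't caught. The gate probably swivelled away, since I was about 5 mm off along the bar. I'll rise and look again.

Request:
{"name": "play_rows", "arguments": {"deltas": [[[0,0,-0.03],[0,0,0],0.8],[[0,0,-0.04],[0,0,0],0.4],[[0,0,-0.04],[0,0,0],0.4],[[0,0,-0.01],[0,0,0],0.4],[[0,0,0],[0,0,0],0.4]]}}

```text
time: 16.88
tool_pos: [499.2, 106.4, 222.3]
tcp_rot: [179.5, 0.2, 123.6]
ft_force: [-0.2, -0.3, -0.6]
finger_gap: 51.2
```

```bash
python3 - <<'E'
from h import *
plan(*knob(.87)[0][:2],170,124.1)
P=tool();C=cam('wrist',P);np.savez('w7.npz',R=P[0],p=P[1]);im=eyes.snapshot('wrist')[:,:,::-1];cv2.imwrite('pics/w7.png',im)
for th in (.6,.7,.8,.87,.95,1.05): print(th,proj(C,[knob(th)[0]]))
E
```

```text
t 16.88 pos [499.2 106.4 222.3] rpy [179.54   0.25 123.56] F [-0.23 -0.32 -0.61] gap 51.2
d mm [ 2.2 -3.1 52.3] rot [ 0.008  0.004 -0.009]
0.6 [[306.70546612 257.15953222]]
0.7 [[307.45656621 243.47885647]]
0.8 [[309.69647485 229.61308864]]
0.87 [[312.1672981  219.87351547]]
0.95 [[315.91001819 208.78517645]]
1.05 [[321.96675447 195.10976277]]
```

View pics/w7.png

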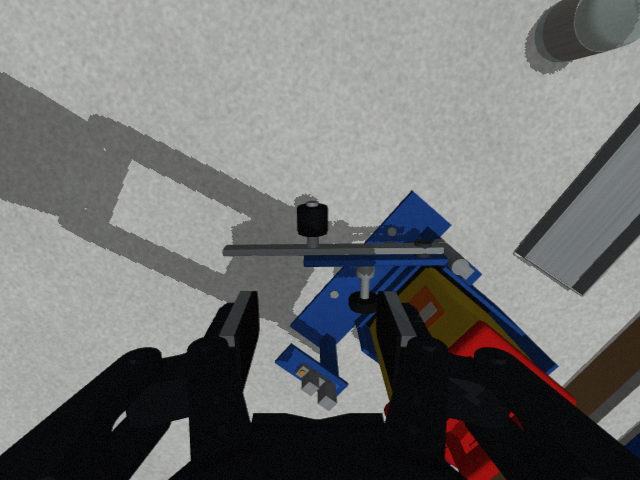

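The gate hasn't moved: the knob is at (312,219), matching 0.87 rad. Either it was in fact held or the tips were too high, because the descent fell 12 mm short. I'll go lower and centre better.

Request:
{"name": "play_rows", "arguments": {"deltas": [[[0.002,-0.003,0.03],[0.008,0.004,-0.009],0.4],[[0,0,0.03],[0,0,0],0.4],[[0,0,0.03],[0,0,0],0.4],[[0,0,0.025],[0,0,0],0.4],[[0,0,0.01],[0,0,0],0.4],[[0,0,0.0],[0,0,0],0.4]]}}

```text
time: 17.68
tool_pos: [489.1, 105.6, 83.7]
tcp_rot: [-179.3, -0.4, 124.1]
ft_force: [0.7, -0.2, 0.4]
finger_gap: 51.2
```

```bash
python3 - <<'E'
from h import *
plan(*knob(.87)[0][:2],86,124.1)
E
```

```text
t 17.68 pos [489.1 105.6  83.7] rpy [-179.28   -0.36  124.09] F [ 0.72 -0.2   0.37] gap 51.2
d mm [-3.   6.1 -2.4] rot [-0.013 -0.006 -0.   ]
```

Request:
{"name": "play_rows", "arguments": {"deltas": [[[-0.003,0.006,-0.002],[-0.013,-0.006,0],0.4],[[0,0,0],[0,0,0],0.4]]}}

```text
time: 17.92
tool_pos: [497.4, 106.7, 87.4]
tcp_rot: [179.8, 0.1, 124.1]
ft_force: [-0.1, 0.1, 0.2]
finger_gap: 51.4
```

```bash
python3 - <<'E'
from h import *
plan(*knob(.87)[0][:2],86,124.1)
E
```

```text
t 17.93 pos [497.4 106.7  87.4] rpy [1.798e+02 7.000e-02 1.241e+02] F [-0.08  0.15  0.24] gap 51.4
d mm [ 0.8 -1.4  1.4] rot [ 0.004  0.001 -0.   ]
```

Request:
{"name": "play_rows", "arguments": {"deltas": [[[0.001,-0.001,0.001],[0.003,0,0],0.6],[[0,0,0],[0,0,0],0.9],[[0,0,0],[0,0,0],1],[[0,0,0],[0,0,0],1],[[0,0,0],[0,0,0],1]], "force": 30}}

```text
time: 18.55
tool_pos: [498.9, 107.1, 91.8]
tcp_rot: [179.7, 0.3, 124.1]
ft_force: [-0.3, -0.4, 0.6]
finger_gap: 0.0
```

```bash
python3 - <<'E'
from h import *
P=tool();np.savez('w8.npz',R=P[0],p=P[1]);C=cam('wrist',P)
a=eyes.snapshot('wrist')[:,:,::-1];s=eyes.snapshot('scene')[:,:,::-1];t=eyes.snapshot('top')[:,:,::-1]
cv2.imwrite('pics/w8.png',a);cv2.imwrite('pics/s8.png',s);cv2.imwrite('pics/t8.png',t)
A=cv2.resize(a[60:420,120:560],(440,360)); S=cv2.resize(s[190:310,300:420],(360,360),interpolation=cv2.INTER_CUBIC)
B=cv2.resize(cv2.imread('pics/s2.png')[190:310,300:420],(240,240),interpolation=cv2.INTER_CUBIC)
M=np.zeros((600,800,3),'uint8');M[:360,:440]=A;M[:360,440:]=S;M[360:,:240]=B
T=cv2.resize(t[220:320,230:330],(240,240),interpolation=cv2.INTER_CUBIC);M[360:,260:500]=T
cv2.imwrite('pics/m8.png',M)
w5=np.load('w5.npz');w6=np.load('w6.npz')
print('tri',tri(cam('wrist',(w5['R'],w5['p'])),[139,174],cam('wrist',(w6['R'],w6['p'])),[305,218]))
print('pred wrist',proj(C,[knob(.87)[0],P[1]]),'scene',proj(cam('scene'),[knob(.87)[0],P[1]]))
E
```

```text
tri [495.59741627 106.67851258 106.69482966]
pred wrist [[310.41016197 289.75895511]
 [316.22457129 280.7765446 ]] scene [[385.876269   236.13346475]
 [385.35901763 240.81214387]]
```

View pics/m8.png

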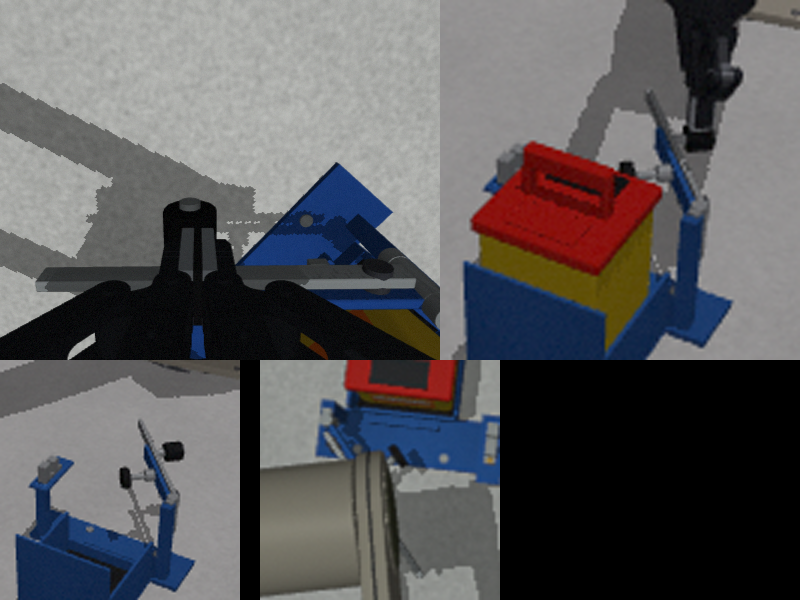

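The picture shows the knob at (190,215) in the wrist crop, undisturbed, with the shut fingertips lying over its top. In the images the tips look about 25–30 mm behind the reported TCP, which would also explain the 10.7 mm gap on the handle's top. I'll rise, reopen and go about 20 mm deeper.

Request:
{"name": "play_rows", "arguments": {"deltas": [[[0,0,-0.03],[0,0,0],1],[[0,0,-0.02],[0,0,0],0.4],[[0,0,0],[0,0,0],0.4],[[0,0,0],[0,0,0],0.4]]}}

```text
time: 19.2
tool_pos: [496.4, 106.9, 139.5]
tcp_rot: [179.9, 0.1, 124.1]
ft_force: [0.2, 0.5, -0.7]
finger_gap: 51.3
```

```bash
python3 - <<'E'
from h import *
plan(*knob(.87)[0][:2],70,124.1)
a=cv2.cvtColor(eyes.snapshot('wrist'),cv2.COLOR_RGB2GRAY)
for c in (245,250,255,385,390): print(c,a[270:310:2,c])
print(a[300,225:270:2],a[300,370:420:2])
E
```

```text
t 19.2 pos [496.4 106.9 139.5] rpy [1.7993e+02 1.3000e-01 1.2410e+02] F [ 0.2   0.46 -0.67] gap 51.3
d mm [ 0.2 -0.7 69.5] rot [0.001 0.002 0.   ]
245 [ 96  97  98  99 100 102 100  97 101 100  45  53  51  52  52  50  53  53
  47  28]
250 [102 101  98  96  98  99 101 100 100  98  43  56  48  15   9   4   8   7
   4   9]
255 [ 99 100 104  96  91  96  99 101 106  95  46  10   4   1   0   4   7   2
   0   0]
385 [31 48 58 52 54 56 52 56 51 70 47 59 58 41  7  7  9  6  9  7]
390 [35 31 54 57 55 56 54 53 55 47 51 60 55 57 60 57 55 55 60 39]
[67 70 70 72 70 66 54 55 53 54 50 47 10 11 10  4  7 70 69 71 71 73 71] [ 73  69  70  63   3   9   4   5  15  58  57  60  59  57  56  72  70  70
  70  88 121 122 121 119 123]
```

Request:
{"name": "play_rows", "arguments": {"deltas": [[[0,0,0.02],[0,0,0],0.4],[[0,0,0.02],[0,0,0],0.4],[[0,0,0.015],[0,0,0],0.4],[[0,0,0.01],[0,0,0],0.4],[[0,0,0],[0,0,0],0.4]]}}

```text
time: 19.88
tool_pos: [494.3, 106.5, 68.7]
tcp_rot: [-179.8, 0.0, 124.1]
ft_force: [0.3, 0.4, 0.6]
finger_gap: 50.8
```

```bash
python3 - <<'E'
from h import *
plan(*knob(.87)[0][:2],70,124.1)
E
```

```text
t 19.88 pos [494.3 106.5  68.7] rpy [-179.81    0.    124.1 ] F [0.27 0.44 0.56] gap 50.8
d mm [-0.9  1.3 -1.4] rot [-0.003  0.    -0.   ]
```

Request:
{"name": "play_rows", "arguments": {"deltas": [[[-0.001,0.001,-0.001],[-0.003,0,0],0.6],[[0,0,0],[0,0,0],0.8],[[0,0,0],[0,0,0],1],[[0,0,0],[0,0,0],1],[[0,0,0],[0,0,0],1]], "force": 30}}

```text
time: 20.5
tool_pos: [495.4, 105.8, 71.2]
tcp_rot: [-179.9, 0.0, 124.1]
ft_force: [-1.8, -1.2, -1.4]
finger_gap: 24.8
```

Knob caught, gap 24.8 mm. I'll lift the bar to about 0.22 rad.

Request:
{"name": "play_rows", "arguments": {"deltas": [[[0,0.0002,-0.007],[0,0,0],1],[[0,0.0008,-0.007],[0,0,0],1],[[0,0.0012,-0.007],[0,0,0],1],[[0,0,0],[0,0,0],1]]}}

```text
time: 21.0
tool_pos: [498.2, 107.4, 94.8]
tcp_rot: [180.0, 0.0, 124.1]
ft_force: [-2.7, -0.6, -1.2]
finger_gap: 24.6
```

```bash
cat >> h.py <<'E'
def go(th,la,off=(0,0,-33.8)):   # tool-frame step to put the knob at gate th, latch la
    k=knob(th,la)[0]+np.array(off); plan(*k,83.9+90-np.degrees(th))
def est(off=(0,0,-33.8)):
    p=tool()[1]-np.array(off); q=b(p)[:2]-[-85,73]; la=np.arcsin((p[2]-105)/93); s=25+93*np.cos(la)
    print('gate est',round(np.arctan2(-q[0],-q[1])-np.arctan2(35,s),4),'latch est',round(la,4),'radius err',round(np.hypot(*q)-np.hypot(35,s),2))
E
python3 - <<'E'
from h import *
go(.77,.22);est()
E
```

```text
t 21.0 pos [498.2 107.4  94.8] rpy [1.7997e+02 5.0000e-02 1.2410e+02] F [-2.67 -0.61 -1.16] gap 24.6
d mm [-11.1  -3.1   3.3] rot [ 0.001  0.001 -0.099]
gate est 0.8636 latch est 0.2562 radius err 0.39
```

Request:
{"name": "play_rows", "arguments": {"deltas": [[[-0.0115,-0.003,0],[0,0,-0.1],1],[[-0.0115,-0.003,0],[0,0,-0.1],1],[[-0.0115,-0.003,0],[0,0,-0.1],1],[[-0.0115,-0.003,0],[0,0,-0.1],1],[[0,0,0],[0,0,0],1]]}}

```text
time: 21.62
tool_pos: [522.6, 64.8, 95.3]
tcp_rot: [179.9, 0.2, 147.7]
ft_force: [-1.0, -0.0, -1.0]
finger_gap: 24.9
```

```bash
python3 - <<'E'
from h import *
go(.2,.22);est()
E
```

```text
t 21.62 pos [522.6  64.8  95.3] rpy [179.88   0.22 147.67] F [-1.01 -0.03 -0.98] gap 24.9
d mm [-30.1  -5.8   3.9] rot [ 0.002  0.004 -0.258]
gate est 0.4526 latch est 0.2618 radius err 0.06
```

Request:
{"name": "play_rows", "arguments": {"deltas": [[[-0.0095,-0.0024,0.001],[0,0,-0.085],1],[[-0.0095,-0.0024,0.001],[0,0,-0.085],1],[[-0.0095,-0.0024,0.001],[0.002,0.004,-0.085],1],[[0,0,0],[0,0,0],1]]}}

```text
time: 22.12
tool_pos: [543.9, 44.6, 92.0]
tcp_rot: [-179.8, -0.0, 162.0]
ft_force: [0.5, -0.6, -1.1]
finger_gap: 24.7
```

```bash
python3 - <<'E'
from h import *
go(.1,.2);est()
E
```

```text
t 22.12 pos [543.9  44.6  92. ] rpy [-1.7982e+02 -3.0000e-02  1.6205e+02] F [ 0.49 -0.64 -1.13] gap 24.7
d mm [-13.1  -3.7   2.4] rot [-0.003 -0.001 -0.107]
gate est 0.2109 latch est 0.226 radius err 0.05
```

Request:
{"name": "play_rows", "arguments": {"deltas": [[[-0.0065,-0.0018,0.001],[0,0,-0.053],1],[[-0.0065,-0.0018,0.001],[0,0,-0.053],1],[[-0.003,-0.0008,0],[0,0,-0.025],1],[[0,0,0],[0,0,0],1]]}}

```text
time: 22.62
tool_pos: [555.9, 36.7, 89.4]
tcp_rot: [-179.7, -0.2, 169.1]
ft_force: [-0.2, -3.4, -1.7]
finger_gap: 24.7
```

```bash
python3 - <<'E'
from h import *
go(.04,.16);est()
E
```

```text
t 22.62 pos [555.9  36.7  89.4] rpy [-179.73   -0.22  169.07] F [-0.16 -3.35 -1.66] gap 24.7
d mm [-6.3 -2.4  3.4] rot [-0.005 -0.004 -0.044]
gate est 0.0935 latch est 0.1971 radius err -0.0
```

Request:
{"name": "play_rows", "arguments": {"deltas": [[[-0.003,-0.0012,0.0015],[-0.002,-0.002,-0.022],1],[[-0.003,-0.0012,0.0015],[-0.002,-0.002,-0.022],1],[[0,0,0],[0,0,0],1]]}}

```text
time: 23.0
tool_pos: [560.5, 33.8, 85.8]
tcp_rot: [180.0, -0.1, 171.6]
ft_force: [-3.1, -2.0, -1.2]
finger_gap: 24.7
```

```bash
python3 - <<'E'
from h import *
go(.02,.115);est()
E
```

```text
t 23.0 pos [560.5  33.8  85.8] rpy [ 1.7999e+02 -8.0000e-02  1.7164e+02] F [-3.08 -1.95 -1.17] gap 24.7
d mm [-3.5 -1.8  3.9] rot [ 0.    -0.001 -0.019]
gate est 0.0502 latch est 0.1574 radius err -0.19
```

Request:
{"name": "play_rows", "arguments": {"deltas": [[[-0.002,-0.001,0.0015],[0,0,-0.01],1],[[-0.0015,-0.0008,0.002],[0,0,-0.01],1],[[0,0,0],[0,0,0],1]]}}

```text
time: 23.38
tool_pos: [562.7, 32.1, 81.2]
tcp_rot: [179.9, -0.2, 172.9]
ft_force: [-2.7, 0.7, -1.2]
finger_gap: 24.8
```

```bash
python3 - <<'E'
from h import *
go(0.0,.115);est()
E
```

```text
t 23.38 pos [562.7  32.1  81.2] rpy [179.95  -0.24 172.86] F [-2.69  0.68 -1.17] gap 24.8
d mm [-3.4 -1.1 -0.7] rot [ 0.001 -0.004 -0.018]
gate est 0.0294 latch est 0.1078 radius err -0.17
```

Request:
{"name": "play_rows", "arguments": {"deltas": [[[-0.0012,-0.0004,-0.0005],[0,-0.002,-0.009],1],[[-0.0012,-0.0004,0],[0,-0.002,-0.009],1],[[-0.001,-0.0003,0],[0,0,0],1]]}}

```text
time: 23.75
tool_pos: [565.4, 31.0, 81.3]
tcp_rot: [179.9, -0.1, 174.0]
ft_force: [-5.2, 1.3, -2.0]
finger_gap: 24.7
```

```bash
python3 - <<'E'
from h import *
go(-0.02,.115);est()
E
```

```text
t 23.75 pos [565.4  31.   81.3] rpy [ 1.7992e+02 -9.0000e-02  1.7397e+02] F [-5.2   1.31 -2.02] gap 24.7
d mm [-3.  -1.  -0.5] rot [ 0.001 -0.002 -0.019]
gate est 0.0058 latch est 0.1093 radius err -0.23
```

Request:
{"name": "play_rows", "arguments": {"deltas": [[[-0.001,-0.0003,0],[0,-0.001,-0.008],1],[[-0.001,-0.0003,0],[0,0,-0.006],1]]}}

```text
time: 24.0
tool_pos: [566.6, 30.5, 81.0]
tcp_rot: [179.9, -0.1, 174.8]
ft_force: [-4.9, 1.0, -0.5]
finger_gap: 24.5
```

```bash
python3 - <<'E'
from h import *
go(-0.02,.115);est()
E
```

```text
t 24.0 pos [566.6  30.5  81. ] rpy [ 1.7990e+02 -1.3000e-01  1.7481e+02] F [-4.86  0.96 -0.47] gap 24.5
d mm [-1.7 -0.7 -0.9] rot [ 0.002 -0.002 -0.004]
gate est -0.0047 latch est 0.1054 radius err -0.23
```

Request:
{"name": "play_rows", "arguments": {"deltas": [[[-0.001,-0.0003,-0.0008],[0,-0.001,-0.006],1],[[-0.001,-0.0003,0],[0,0,-0.004],1]]}}

```text
time: 24.25
tool_pos: [567.6, 30.1, 81.3]
tcp_rot: [179.9, -0.2, 175.4]
ft_force: [-5.8, 1.5, -1.5]
finger_gap: 24.9
```

```bash
python3 - <<'E'
from h import *
go(-0.02,.115);est()
E
```

```text
t 24.25 pos [567.6  30.1  81.3] rpy [179.87  -0.2  175.41] F [-5.78  1.51 -1.48] gap 24.9
d mm [-0.6 -0.4 -0.5] rot [ 0.002 -0.003  0.006]
gate est -0.014 latch est 0.1092 radius err -0.22
```

Request:
{"name": "play_rows", "arguments": {"deltas": [[[-0.001,-0.0003,-0.0003],[0,-0.001,0.0],1],[[-0.001,-0.0003,0],[0,0,0],1]]}}

```text
time: 24.5
tool_pos: [568.1, 29.9, 80.9]
tcp_rot: [179.8, -0.3, 175.4]
ft_force: [-6.8, 1.5, -1.2]
finger_gap: 24.4
```

```bash
python3 - <<'E'
from h import *
go(-0.03,.115);est()
E
```

```text
t 24.5 pos [568.1  29.9  80.9] rpy [179.84  -0.34 175.43] F [-6.8   1.54 -1.17] gap 24.4
d mm [-1.3 -0.5 -1. ] rot [ 0.003 -0.006 -0.003]
gate est -0.0179 latch est 0.104 radius err -0.24
```

Request:
{"name": "play_rows", "arguments": {"deltas": [[[-0.0012,-0.0003,-0.0003],[0.002,-0.003,0.0],1],[[-0.0012,-0.0003,0],[0,0,0],1]]}}

```text
time: 24.75
tool_pos: [568.3, 29.6, 80.0]
tcp_rot: [179.9, -0.4, 175.5]
ft_force: [-7.1, 1.7, -0.7]
finger_gap: 24.7
```

```bash
python3 - <<'E'
from h import *
go(-0.03,.115);est()
E
```

```text
t 24.75 pos [568.3  29.6  80. ] rpy [179.94  -0.43 175.47] F [-7.06  1.7  -0.73] gap 24.7
d mm [-1.1 -0.3 -1.9] rot [ 0.001 -0.008 -0.003]
gate est -0.0206 latch est 0.0951 radius err -0.13
```

The inward motion has stopped at about -0.02 rad with a small force, so the bar is against the back horn. This also agrees with the camera estimate. I'll lower it gently.

Request:
{"name": "play_rows", "arguments": {"deltas": [[[-0.0005,0,0.0015],[0,0,0],1],[[-0.0005,0,0.0015],[0,0,0],1]]}}

```text
time: 25.0
tool_pos: [568.5, 29.5, 79.2]
tcp_rot: [180.0, -0.5, 175.5]
ft_force: [-15.7, 1.0, 16.0]
finger_gap: 24.7
```

```bash
python3 - <<'E'
from h import *
go(-0.02,.0);est()
E
```

```text
t 25.0 pos [568.5  29.5  79.2] rpy [179.97  -0.54 175.51] F [-15.67   0.99  16.05] gap 24.7
d mm [ 0.2 -0.5  8. ] rot [ 0.    -0.009  0.008]
gate est -0.022 latch est 0.0861 radius err -0.2
```

That pressed too hard, so the bar is still on the front horn. The arm is soft, about 5 N/mm, and gives way to the pad. I'll ease up at once.

Request:
{"name": "play_rows", "arguments": {"deltas": [[[-0.0005,0,-0.003],[0,0.003,0],1],[[-0.0008,0,-0.001],[0,0.003,0],1]]}}

```text
time: 25.25
tool_pos: [568.2, 29.9, 83.0]
tcp_rot: [179.9, -1.1, 175.5]
ft_force: [-6.4, 2.2, -0.5]
finger_gap: 24.5
```

```bash
python3 - <<'E'
from h import *
go(-0.03,.115);est()
E
```

```text
t 25.25 pos [568.2  29.9  83. ] rpy [179.95  -1.09 175.55] F [-6.41  2.24 -0.45] gap 24.5
d mm [-1.2 -0.6  1.1] rot [ 0.001 -0.019 -0.001]
gate est -0.0194 latch est 0.1276 radius err -0.09
```

Request:
{"name": "play_rows", "arguments": {"deltas": [[[-0.0018,-0.0004,0.0008],[0,-0.019,0],1],[[-0.0018,-0.0004,0],[0,0,-0.004],1]]}}

```text
time: 25.5
tool_pos: [569.4, 29.3, 81.1]
tcp_rot: [179.9, -0.3, 175.8]
ft_force: [-9.0, 1.7, -0.6]
finger_gap: 24.7
```

```bash
python3 - <<'E'
from h import *
go(-0.03,.112);est()
E
```

```text
t 25.5 pos [569.4  29.3  81.1] rpy [179.94  -0.27 175.82] F [-8.95  1.66 -0.62] gap 24.7
d mm [ 0.1 -0.1 -0.5] rot [ 0.001 -0.005  0.004]
gate est -0.0301 latch est 0.1064 radius err -0.19
```

Request:
{"name": "play_rows", "arguments": {"deltas": [[[-0.0014,-0.0003,0.001],[0,-0.003,0],1],[[-0.0014,-0.0003,0.001],[0,0,0],1]]}}

```text
time: 25.75
tool_pos: [569.7, 28.9, 77.8]
tcp_rot: [179.9, -0.4, 175.9]
ft_force: [-8.7, 0.9, -1.2]
finger_gap: 24.5
```

```bash
python3 - <<'E'
from h import *
go(-0.03,.0);est()
E
```

```text
t 25.75 pos [569.7  28.9  77.8] rpy [179.94  -0.41 175.88] F [-8.72  0.92 -1.23] gap 24.5
d mm [ 0.3 -0.3  6.6] rot [ 0.001 -0.007  0.004]
gate est -0.0325 latch est 0.0715 radius err -0.18
```

The bar is dropping freely past the horn's height, so it is entering the notch. I'll continue lowering.

Request:
{"name": "play_rows", "arguments": {"deltas": [[[-0.001,-0.0003,0.0012],[0,-0.003,0],1],[[-0.001,-0.0002,0.0012],[0,0,0],1]]}}

```text
time: 26.0
tool_pos: [569.6, 28.7, 74.4]
tcp_rot: [179.9, -0.5, 175.9]
ft_force: [-8.5, 1.7, 0.1]
finger_gap: 24.8
```

```bash
python3 - <<'E'
from h import *
go(-0.03,.0);est()
E
```

```text
t 26.0 pos [569.6  28.7  74.4] rpy [179.93  -0.49 175.93] F [-8.47  1.68  0.1 ] gap 24.8
d mm [ 0.3 -0.1  3.2] rot [ 0.001 -0.009  0.005]
gate est -0.0322 latch est 0.0348 radius err -0.13
```

Request:
{"name": "play_rows", "arguments": {"deltas": [[[-0.0008,0,0.001],[0,-0.003,0],1],[[-0.0008,0,0.001],[0,0,0],1]]}}

```text
time: 26.25
tool_pos: [569.6, 28.7, 71.7]
tcp_rot: [179.9, -0.5, 176.0]
ft_force: [-8.0, 0.5, 0.4]
finger_gap: 24.9
```

```bash
python3 - <<'E'
from h import *
go(-0.03,.0);est()
E
```

```text
t 26.25 pos [569.6  28.7  71.7] rpy [179.95  -0.52 175.97] F [-8.    0.54  0.38] gap 24.9
d mm [ 0.3 -0.1  0.5] rot [ 0.001 -0.009  0.006]
gate est -0.032 latch est 0.0057 radius err -0.13
```

Request:
{"name": "play_rows", "arguments": {"deltas": [[[0,0,0.0006],[0,0,0],1],[[0,0,0.0003],[0,0,0],1],[[0,0,0],[0,0,0],1],[[0,0,0],[0,0,0],1],[[0,0,0],[0,0,0],1]]}}

```text
time: 26.88
tool_pos: [569.5, 28.7, 71.2]
tcp_rot: [180.0, -0.5, 176.0]
ft_force: [-3.5, 1.1, -1.1]
finger_gap: 25.2
```

```bash
python3 - <<'E'
from h import *
go(-0.03,.0);est()
E
```

```text
t 26.88 pos [569.5  28.7  71.2] rpy [179.96  -0.54 176.01] F [-3.52  1.1  -1.11] gap 25.2
d mm [ 0.2 -0.  -0. ] rot [ 0.001 -0.009  0.007]
gate est -0.0314 latch est -0.0002 radius err -0.1
```

Request:
{"name": "play_rows", "arguments": {"deltas": [[[0,0,0],[0,0,0],0.6],[[0,0,0],[0,0,0],0.5],[[0,0,0],[0,0,0],0.5],[[0,0,0],[0,0,0],0.5]]}}

```text
time: 27.38
tool_pos: [572.9, 28.3, 73.4]
tcp_rot: [180.0, -0.1, 176.0]
ft_force: [1.1, 0.1, 0.2]
finger_gap: 42.7
```

Request:
{"name": "play_rows", "arguments": {"deltas": [[[0,0,-0.01],[0,0,0],0.5],[[0,0,-0.02],[0,0,0],0.5],[[0,0,-0.03],[0,0,0],0.5],[[0,0,-0.04],[0,0,0],0.5],[[0,0,-0.04],[0,0,0],0.5],[[0.02,0,-0.02],[0,0,0],0.5],[[0,0,0],[0,0,0],0.5]]}}

```text
time: 28.25
tool_pos: [554.3, 29.5, 248.1]
tcp_rot: [180.0, 0.3, 176.0]
ft_force: [0.9, 1.0, 0.2]
finger_gap: 42.8
```

```bash
python3 - <<'E'
from h import *
P=tool();C=cam('wrist',P);np.savez('w9.npz',R=P[0],p=P[1]);im=eyes.snapshot('wrist')[:,:,::-1];cv2.imwrite('pics/w9.png',im)
print(r.sense()['tool_pos'],r.sense()['ft_force'])
g=cv2.cvtColor(im,cv2.COLOR_BGR2GRAY);hsv=cv2.cvtColor(im,cv2.COLOR_BGR2HSV)
for th in(-.03,0,.06): print(th,'knob',proj(C,[knob(th)[0]]),'bar end z112/z137',proj(C,[w(-85-193*np.sin(th)-9*np.cos(th),73-193*np.cos(th)+9*np.sin(th),z) for z in(112,125)]))
kp=proj(C,[knob(-.03)[0]])[0].astype(int)
m=np.zeros_like(g);y0,x0=max(kp[1]-60,0),max(kp[0]-60,0);m[y0:kp[1]+60,x0:kp[0]+60]=(g[y0:kp[1]+60,x0:kp[0]+60]<40)
n,l,st,ce=cv2.connectedComponentsWithStats(m);print([(st[i].tolist(),ce[i].round(1).tolist()) for i in range(1,n) if st[i][4]>150])
red=(((hsv[...,0]<6)|(hsv[...,0]>174))&(hsv[...,1]>150)&(hsv[...,2]>60)).astype('uint8')
red=cv2.morphologyEx(red,cv2.MORPH_CLOSE,np.ones((25,25)))
c=max(cv2.findContours(red,0,2)[0],key=cv2.contourArea);L=cv2.boxPoints(cv2.minAreaRect(c));print('lid',L.round().tolist(),b(ray(C,L,159)).round(1).tolist())
E
```

```text
[554.49595376  29.37470489 247.04647971] [-0.59739872  0.12792545  0.34842071]
-0.03 knob [[317.24368322 230.36007281]] bar end z112/z137 [[234.67784595 259.33602349]
 [231.42025331 264.63500569]]
0 knob [[318.49171712 226.62997155]] bar end z112/z137 [[234.67579652 253.36199823]
 [231.39990545 258.45333947]]
0.06 knob [[321.36093031 219.2141518 ]] bar end z112/z137 [[235.25494027 241.27105569]
 [231.96541795 245.93410356]]
[([257, 203, 120, 51, 3504], [305.7, 227.6]), ([301, 263, 76, 27, 509], [324.5, 271.5])]
lid [[298.0, 417.0], [308.0, 314.0], [389.0, 322.0], [379.0, 424.0]] [[42.7, -57.1, 159.0], [-61.2, -51.7, 159.0], [-56.9, 14.6, 159.0], [48.3, 16.4, 159.0]]
```

```bash
python3 - <<'E'
from h import *
im=cv2.imread('pics/w9.png');g=im.max(2);s=im.max(2).astype(int)-im.min(2)
d=np.load('w9.npz');C=cam('wrist',(d['R'],d['p']))
for th,la in((-.032,0),(-.032,.095)):
  for sgn in(12,6):
    print(th,la,sgn,proj(C,[w(-85-(25+q*np.cos(la))*np.sin(th)-sgn*np.cos(th),73-(25+q*np.cos(la))*np.cos(th)+sgn*np.sin(th),112+q*np.sin(la)) for q in(168,150,120)]).round(1).tolist())
for c in(238,243,255,268): print(c,list(zip(range(244,276,1),g[244:276,c].tolist(),s[244:276,c].tolist())))
print('row257',g[257,222:250],g[261,222:250])
E
```

```text
-0.032 0 12 [[234.5, 256.6], [254.3, 256.7], [287.3, 256.9]]
-0.032 0 6 [[234.9, 262.8], [254.6, 262.9], [287.4, 263.1]]
-0.032 0.095 12 [[231.3, 263.1], [252.3, 262.5], [286.9, 261.5]]
-0.032 0.095 6 [[231.8, 269.5], [252.7, 268.9], [287.0, 267.8]]
238 [(244, 184, 4), (245, 180, 3), (246, 177, 3), (247, 173, 4), (248, 172, 3), (249, 176, 4), (250, 169, 4), (251, 169, 3), (252, 168, 4), (253, 128, 1), (254, 76, 3), (255, 47, 2), (256, 50, 3), (257, 50, 3), (258, 74, 3), (259, 75, 3), (260, 72, 2), (261, 73, 4), (262, 73, 4), (263, 84, 1), (264, 172, 3), (265, 174, 1), (266, 176, 5), (267, 169, 2), (268, 170, 5), (269, 174, 4), (270, 177, 1), (271, 177, 4), (272, 176, 3), (273, 176, 0), (274, 177, 4), (275, 178, 3)]
243 [(244, 173, 3), (245, 170, 3), (246, 171, 4), (247, 171, 3), (248, 173, 2), (249, 179, 5), (250, 176, 4), (251, 170, 3), (252, 171, 2), (253, 65, 4), (254, 47, 1), (255, 49, 3), (256, 51, 3), (257, 47, 5), (258, 75, 6), (259, 74, 2), (260, 73, 2), (261, 69, 5), (262, 74, 5), (263, 84, 1), (264, 166, 4), (265, 175, 3), (266, 176, 4), (267, 179, 3), (268, 176, 3), (269, 
[... 579 characters left out ...]
 79, 60), (246, 75, 57), (247, 74, 59), (248, 75, 58), (249, 73, 61), (250, 71, 57), (251, 75, 60), (252, 77, 60), (253, 50, 6), (254, 48, 2), (255, 51, 4), (256, 51, 3), (257, 52, 2), (258, 73, 3), (259, 77, 5), (260, 72, 3), (261, 70, 3), (262, 72, 4), (263, 75, 24), (264, 125, 95), (265, 122, 95), (266, 124, 96), (267, 121, 98), (268, 123, 98), (269, 124, 98), (270, 126, 100), (271, 123, 100), (272, 126, 97), (273, 126, 98), (274, 123, 99), (275, 122, 99)]
row257 [167 170 175 177 176 179 172 173 175 179 178 176 177 166  75  50  50  51
  52  50  52  47  49  49  48  56  67  71] [177 177 172 173 171 173 173 173 176 176 174 174 171 156  73  73  73  74
  73  75  72  69  72  75  73  74  75  72]
```

The numbers show the bar's top level (rows 258–263 at every column checked) and its tip at column 235.5, where 234.5 is expected when down and 231 on the horn. It lies between the two horns. I'll hand in.

```bash
python3 -c "
from bench import r
print(r.hand_in())"
```

```text
the job is handed in; nothing more can be done
None
```

The bin is in the bracket, the gate is shut and the latch bar is down in the notch. I let go and handed in at about 28 s; no verdict was reported.

**What I did:**
- I lifted the bin by its handle, set it down in the pocket and released it.
- I gripped the knob, raised the bar and swung the gate to.
- I felt past the front horn. The bar dropped freely at about -0.03 rad, and the camera estimate of the notch was -0.02.

**Last checks:**
- **Latch:** my estimate was 0.00 rad at a gate angle of about -0.03. The final wrist image, read numerically, shows the bar level, lying between the two horns, with its tip where a lowered bar should be.
- **Robot:** nothing is gripped and the wrist force is near zero.

**What went wrong or stayed unchecked:**
- **Missed grasps:** the first two tries at the knob closed on nothing. In the images the fingertips sat about 25–30 mm behind the reported TCP, so I gripped deeper. The bin was probably held near the top of its handle.
- **Hard press on the horn:** once, while feeling, I pressed the bar onto the front horn. The wrist read about 16 N both up and sideways. I estimate about 10–12 N at the keeper, which is under the 15 N limit but close to it. I backed off at once.
- **Final bin pose:** after latching, the lid was only partly in view and its red mask was unreliable. I have no precise final measurement of the bin; before the gate was closed it was within about 2 mm of centre.
- **Picture limit:** I had used all 12 picture views, so the final image was not looked at.

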